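# Snap the missing divider clip onto the drying-rack bar

## Robot

A 6-joint arm with a two-finger parallel gripper is mounted at the origin on the work surface. World frame = base frame: x ahead of the robot, y to its left, z up, the work surface at z = 0. Lengths are in m, angles in rad, forces in N, time in s.
With the tool pointing down it reaches from about 0.3 to 0.775 m from the base axis. Payload 14.6 kg.
Tool frame: the origin (TCP) lies at the very end of the fingers, on their centre line; the grasp point (between the pads) lies 19 mm behind it; z points along the fingers, y is the line along which they close (so a half turn about z gives the same grasp; the last joint's range is limited). The gripper opens to 94 mm and grips with 3 to 60 N. Pads are 16 mm wide; open, the fingers measure 119 mm over their backs; the gripper's body (75 mm by 177 mm) begins 78 mm behind the grasp point.
Start: joints at [1.091, 0.3, 1.521, -0, 1.321, -0.067], TCP at [0.221, 0.504, 0.205] pointing down, gripper open.
Joint ranges: [-3.03, 3.03], [-0.79, 2.21], [0.23, 2.52], [-1.04, 4.18], [0, 3.07], [-2.55, 2.55]. Speed limits (rad/s): [2.22, 2.22, 2.57, 3.14, 3.14, 3.14].

## Interface

Orientations are given as [roll, pitch, yaw] about the fixed x, y, z axes, in that order (R = Rz(yaw) Ry(pitch) Rx(roll)).
In Python, from station import telemetry, cams, hand_in, nets gives the robot as it stands.
- The arm moves only by the tool move_arm, never from a script. Its argument "increments" is a list of rows, each a list of 4 numbers: the shift along the tool's x, y, z in m, then the turn about the tool's z in rad. In form: [[tx, ty, tz, roll], ...]. A call has 1 to 20 rows; each row shifts and turns the commanded pose from where the row before left it, along the tool's axes as they then stand; what a row does not reach is not made up. A row lasts 1/8 s, in which the tool goes at most 62.5 mm and 10.7 degrees, less where a joint would pass 70% of its speed; a pose out of reach is approached as far as the arm can. A call is refused whole if a number of a shift passes 0.0625 or a number of a turn 0.188, either way. A call with a gripper value outside its range is refused whole. "grip" is the opening, from 0 (shut) to 1 (fully open), set as the call begins (left out, the last holds). The fingers move at their own pace and stop on an object; "force" is the grip in N (left out, the last holds). Time passes only in rows, so rows that do not move let the fingers close. It gives the time, the measured TCP pose, the force, the opening and the grip force at its end, in the units of the state.
- telemetry.get_obs(): the state, without advancing time (a new reading comes with each control period).
- cams.camera(name): name is "scene" or "top" or "wrist"; returns the picture (400x640x3 uint8, blue, green, red); there is no depth.
- cams.camera_model(name): a dict with "intrinsics" (3x3 intrinsics, pixels), "xyz" and "attitude" of the camera in the world; the wrist camera has in their place "T_tool_cam" (4x4, takes a point from camera to tool coordinates, whose origin is the TCP and whose axes are the flange's). Camera axes: x right, y up, looking along -z (the intrinsics and any distortion apply to the point x, -y, -z); pixel columns grow to the right and rows downward; lengths in m; the calibration is good to about 2 mm. A picture is of the moment at which its call begins: read the wrist's pose just before it. camera_model takes no time and is no camera call.
- hand_in(): hands the job in; it is judged then, once.
Trained networks look in the newest picture that a camera, given by its name, has taken for a name from the list of things; names that differ only in an ending like _2 or _b are one class to them, and where a whole thing is asked for, a point or a joint stands for the part that bears it (a point fixed in the world has none). Each returns a list of dicts, best first, with "conf" (0 to 1); they miss things now and then, are a little off and sometimes report something else, mostly with a low value. They report only what shows in the picture. A call takes as long as a camera call.
- nets.search_frame(camera, query): "extent" ([left, top, right, bottom] in pixels, round what is visible of it).
- nets.mark_of(camera, query): "centre" ([column, row] in pixels: a listed point, or the origin of a listed thing).
The state is a dict: "time_s": time; "qpos": joint angles; "joint_vel": joint speeds; "tau": joint torques, N m; "ee_pos": TCP position; "eef_rot": TCP orientation; "force": force on the tool from outside, world axes, zero at the start; "moment": the same for the moment, N m; "grip_width": finger opening in m; "grip_force": force on a finger pad.
Only numpy, scipy, OpenCV 4.12 (cv2) and the standard library are available. Lean on these libraries where they do the work, as an engineer would, in place of code of your own. Each camera call takes 0.05 s, during which the arm holds its last target. There are 200 camera calls.

## Task

One divider is missing on the rack bar: push the large loose spring clip straight down over the round bar, midway between the two fitted dividers, until its arms snap past the bar's widest point and it is fully home, its fin upright and set crosswise like its neighbours. Let go of it, and leave the smaller clip and the flat-footed divider where they stand.

Things in the scene. Friction and masses are not known exactly. Their poses are not given: they have to be found in the camera images.
- clip: Large loose clip, dark grey, 69 g, upright on its two splayed arm tips. Origin: centre of underside, z up. The bar goes along its y. Block 34 x 40 mm (x, y), top 53 mm above origin; on it a flat fin, the handle: 40 mm in x, 12 mm thick in y, top 98 mm above origin; grip it across the 12 mm, over the shoulders 14 mm wide at either side. Sprung arms at +x and -x, 53 mm over the tips. Same after half a turn.
- clip_axis (a point): Point on the large clip's centre line, 33 mm above its underside, that lies on the bar's axis when fully home (block resting on the bar's top). Axes as the clip's. Mouth 44 mm, throat 17 mm between the lips: the bar may enter up to 5 mm off-centre. Tips pass the bar's top from 46 mm above home; lips meet it at about 21 mm, snap by 6 mm. Pushing takes about 10 N, up to 25 N if off-centre.
- gap (a point): Point on the axis of the fixed, level, round steel bar (25 mm diameter, 380 mm long), midway between the two fitted dividers, 78 mm above the table. y along the bar, x across, z up. Two grey cradles 165 mm either side (30 mm along the bar, 91 mm high).
- rack_bar: The fixed rack bar with its cradles. Origin on the table, straight below the gap; axes as the gap's. Its two fitted dividers, 100 mm either side of the gap, look like the large clip at home: block 40 mm along the bar, fin 12 mm thick, top 143 mm above the table.
- small_clip: Smaller loose clip for a thin tube, same shape: 34 mm wide in x, 26 mm in y, 58 mm tall. A bystander. Origin: centre of its underside.
- flat_divider: Loose fin like the large clip's, but on a flat foot of 70 x 40 x 8 mm and without arms, 58 mm tall. A bystander. Origin: centre of its underside.

How it is judged:
At the end, for the whole second after the job is handed in: The large clip sits fully home on the bar, arms snapped past its widest point (its clip_axis point within 5 mm of the bar's axis in height and across), within 18 mm of the gap's middle along the bar, its fin within 15 degrees of upright and its y axis within 10 degrees of the bar's, at rest (z of clip_axis in the frame of gap between -0.005 and 0.005 m and x of clip_axis in the frame of gap between -0.005 and 0.005 m and y of clip_axis in the frame of gap between -0.018 and 0.018 m and angle between clip's own z axis and vertical below 0.26 rad and angle between the y axis of clip and the y axis of gap, either way round below 0.17 rad and linear speed of clip below 0.02 m/s); the robot touches nothing.
It fails at once if the smaller clip or the flat-footed divider is moved by more than 30 mm (distance of any of small_clip, flat_divider from where it was at the start of the episode above 0.03 m).
It also fails if it takes over 38 s, if anything falls off the work surface, if the arm or the gripper's body presses on something with over 40 N, if the wrist force passes 120 N, or if a joint passes its speed limit or range.

## Working session

There is one attempt and no reset: what is moved stays moved. The work goes in short steps, Python scripts to look and compute and a tool call to move; the robot and the scene stay as the last step left them, time stands still between calls to the robot, and variables do not carry over. Pictures are saved under pics/ and viewed, at most 10 in all, crops included, and the job is handed in when it is done.

Besides the shell and the picture viewer there is one more tool, called as a command line: name --pt "numbers of a row" for each row, then --argument value for the rest. move_arm: Moves the arm, as the interface text tells. Its arguments: {"type":"object","properties":{"increments":{"type":"array"},"grip":{"type":"number"},"force":{"type":"number"}},"required":["increments"]}

```bash
mkdir -p pics; cat > h.py <<'E'
import numpy as np, cv2
from scipy.spatial.transform import Rotation as R
from station import telemetry, cams, hand_in, nets
def cam(name):
    m=cams.camera_model(name); K=np.array(m["intrinsics"])
    if "T_tool_cam" in m:
        o=telemetry.get_obs(); T=np.eye(4); T[:3,:3]=R.from_euler('xyz',o["eef_rot"]).as_matrix(); T[:3,3]=o["ee_pos"]
        T=T@np.array(m["T_tool_cam"]); return K,T[:3,:3],T[:3,3],m
    a=np.array(m["attitude"]); 
    Rm=a if a.shape==(3,3) else R.from_euler('xyz',a).as_matrix()
    return K,Rm,np.array(m["xyz"]),m
def pix2z(c,uv,z):
    K,Rm,t,_=c; d=np.linalg.inv(K)@[uv[0],uv[1],1]; d=Rm@(d*[1,-1,-1]); return t+d*(z-t[2])/d[2]
def proj(c,P):
    K,Rm,t,_=c; p=(Rm.T@(np.array(P)-t))*[1,-1,-1]; p=K@p; return p[:2]/p[2]
E
python3 - <<'E'
from h import *
print(telemetry.get_obs())
ims=[]
for n in("top","scene"):
    im=cams.camera(n); cv2.imwrite(f"pics/{n}.png",im); c=cam(n); print(n,c[3])
    for q,z in(("clip",0),("gap",.078),("clip_axis",.033),("rack_bar",0),("small_clip",0),("flat_divider",0)):
        print(q,[(np.round(d["centre"]),round(d["conf"],2),np.round(pix2z(c,d["centre"],z),3)) for d in nets.mark_of(n,q)[:3]])
E
```

```text
{'time_s': 0.0, 'qpos': array([ 1.09140889e+00,  3.00452770e-01,  1.52160046e+00, -1.41652525e-05,
        1.32070813e+00, -6.65981956e-02]), 'joint_vel': array([-0.00085695,  0.00050972, -0.00056323,  0.00262469,  0.00222785,
        0.00085412]), 'tau': array([-7.90186514e-04, -5.31798220e+01, -3.52732229e+01,  7.08582834e-02,
        2.43041193e-02, -1.08804354e-04]), 'ee_pos': array([0.22051999, 0.50355754, 0.20488819]), 'eef_rot': array([-3.14042562e+00, -6.40863652e-05,  2.72880689e+00]), 'force': array([-0.92222637,  0.4987358 , -0.37415978]), 'moment': array([ 0.02311899, -0.03768752,  0.04219653]), 'grip_force': 0.0, 'grip_width': 0.09406224513952885}
top {'intrinsics': array([[367.47200981,   0.        , 321.12978718],
       [  0.        , 367.47200981, 200.05751439],
       [  0.        ,   0.        ,   1.        ]]), 'xyz': array([0.44408996, 0.01552478, 0.70096875]), 'attitude': array([ 0.16336967,  0.01031097, -1.58347941])}
clip [(array([351., 257.]), 0.6, array([ 0.451, -0.033,  0.   ]))]
gap [(array([295., 160.]), 0.79, array([0.619, 0.065, 0.078]))]
clip_axis [(ar
[... 283 characters left out ...]
intrinsics': array([[367.21986583,   0.        , 313.3022437 ],
       [  0.        , 367.21986583, 202.87215466],
       [  0.        ,   0.        ,   1.        ]]), 'xyz': array([0.8571732 , 0.45755864, 0.53283828]), 'attitude': array([ 0.86458712, -0.00709866,  2.51570911])}
clip [(array([329., 199.]), 0.77, array([ 0.452, -0.037,  0.   ]))]
gap [(array([289., 232.]), 0.64, array([0.622, 0.066, 0.078]))]
clip_axis [(array([329., 188.]), 0.88, array([ 0.453, -0.037,  0.033]))]
rack_bar [(array([291., 260.]), 0.68, array([0.619, 0.064, 0.   ]))]
small_clip [(array([426., 275.]), 0.56, array([0.439, 0.236, 0.   ]))]
flat_divider [(array([296., 164.]), 0.77, array([ 0.434, -0.198,  0.   ]))]
```

View pics/top.png

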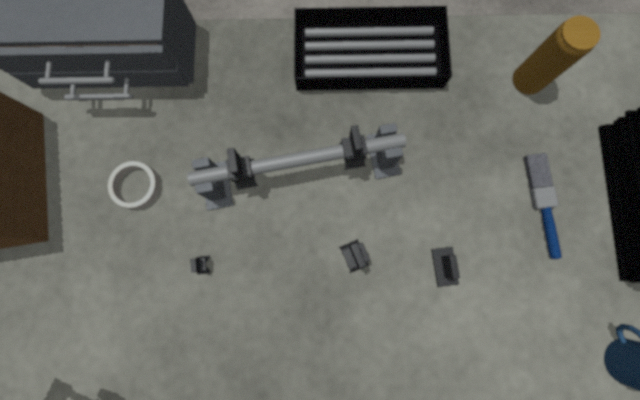

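View pics/scene.png

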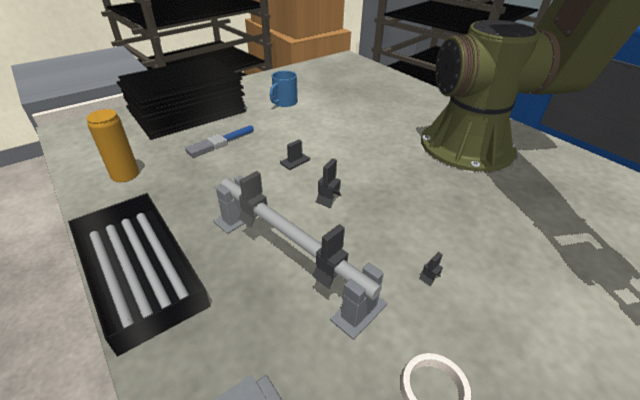

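The top view shows the bar running from about (190,179) to (405,142), with the clip at (355,256), the small clip at (203,264) and the flat divider at (446,266). The scene view agrees, with the clip at (329,190) and the gap near (289,232).

```bash
python3 - <<'E'
from h import *
c=cam("top"); a=pix2z(c,(190,179),.078);b=pix2z(c,(405,142),.078); d=a-b; print("bar",a,b,"yaw deg",np.degrees(np.arctan2(-d[0],d[1])))
print(cams.camera_model("wrist"))
y=2.7288; t=np.array([.453,-.035])-[.2205,.5036]; print("tool dxy",t@[np.cos(y),np.sin(y)],t@[np.sin(y),-np.cos(y)])
im=cv2.imread("pics/top.png")[226:286,315:395]; im=cv2.resize(im,None,fx=9,fy=9,interpolation=cv2.INTER_CUBIC); cv2.imwrite("pics/crop.png",cv2.convertScaleAbs(im,alpha=1.8))
E
```

```text
bar [0.58729896 0.24848507 0.078     ] [ 0.64828022 -0.12826273  0.078     ] yaw deg 9.194284212670915
{'intrinsics': array([[304.33950045,   0.        , 315.32133565],
       [  0.        , 304.33950045, 201.27685182],
       [  0.        ,   0.        ,   1.        ]]), 'T_tool_cam': array([[ 5.18788966e-04,  9.67131921e-01,  2.54274614e-01,
         7.36562244e-02],
       [ 9.99999651e-01, -3.35306173e-04, -7.64934727e-04,
         2.48726110e-04],
       [-6.54532944e-04,  2.54274922e-01, -9.67131757e-01,
        -1.78159893e-01],
       [ 0.00000000e+00,  0.00000000e+00,  0.00000000e+00,
         1.00000000e+00]])}
tool dxy -0.4290405541365442 -0.40008800645133963
```

View pics/crop.png

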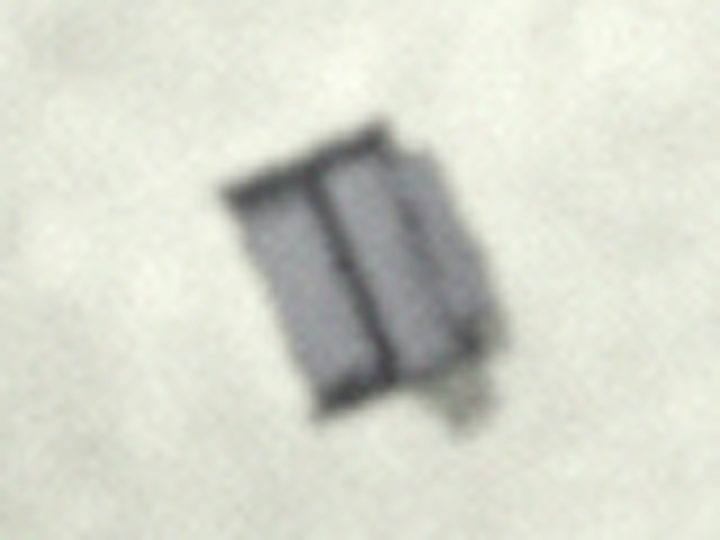

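The crop shows the clip's fin running from upper left to lower right, which gives a clip yaw of about 22° (bar about 9°). I'll go above the clip, turning the tool to yaw 202°.

move_arm --pt "-0.039 -0.0364 0 0" --pt "-0.039 -0.0364 0 0" --pt "-0.039 -0.0364 0 0" --pt "-0.039 -0.0364 0 0" --pt "-0.039 -0.0364 0 0" --pt "-0.039 -0.0364 0 0" --pt "-0.039 -0.0364 0 0" --pt "-0.039 -0.0364 0 0" --pt "-0.039 -0.0364 0 0" --pt "-0.039 -0.0364 0 0" --pt "-0.039 -0.0364 0 0" --pt "0 0 0 -0.16" --pt "0 0 0 -0.16" --pt "0 0 0 -0.16" --pt "0 0 0 -0.16" --pt "0 0 0 -0.16" --pt "0 0 0 0" --pt "0 0 0 0" --grip 1 --force 60

```text
time_s: 2.95
ee_pos: [0.453, -0.0351, 0.2055]
eef_rot: [3.142, 0.0, -2.758]
force: [0.6, 0.0, -0.9]
grip_width: 0.0939
grip_force: 0.0
```

```bash
python3 - <<'E'
from h import *
im=cams.camera("wrist"); cv2.imwrite("pics/w1.png",im); c=cam("wrist"); print(c[2])
for q,z in(("clip",0),("clip_axis",.033)):
    print(q,[(np.round(d["centre"]),round(d["conf"],2),np.round(pix2z(c,d["centre"],z),4)) for d in nets.mark_of("wrist",q)[:3]])
E
```

```text
[ 0.38477906 -0.06250216  0.38363198]
clip [(array([315., 178.]), 0.86, array([ 0.4507, -0.0361,  0.    ]))]
clip_axis [(array([314., 184.]), 0.76, array([ 0.4518, -0.0368,  0.033 ]))]
```

View pics/w1.png

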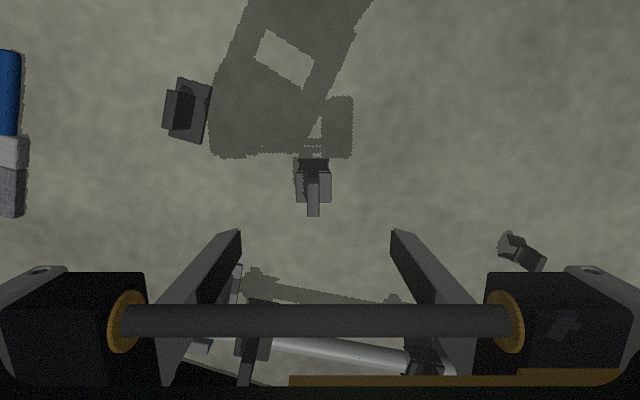

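The wrist view shows the fin vertical and well aligned at columns 307–320 (rows about 158–216), between the fingers. I'll correct by about 2 mm, descend and grip.

move_arm --pt "0.002 -0.001 0.03 0" --pt "0 0 0.03 0" --pt "0 0 0.03 0" --pt "0 0 0.03 0" --pt "0 0 0.0185 0" --pt "0 0 0.01 0" --pt "0 0 0 0"

```text
time_s: 3.98
ee_pos: [0.4514, -0.0367, 0.0568]
eef_rot: [3.141, -0.001, -2.755]
force: [0.1, -0.6, 0.7]
grip_width: 0.094
grip_force: 0.0
```

move_arm --pt "0 0 0 0" --pt "0 0 0 0" --pt "0 0 0 0" --pt "0 0 0 0" --pt "0 0 0 0" --pt "0 0 0 0" --pt "0 0 0 0" --pt "0 0 0 0" --grip 0 --force 60

```text
time_s: 4.97
ee_pos: [0.4515, -0.0368, 0.0569]
eef_rot: [-3.142, 0.0, -2.754]
force: [-1.3, -0.6, -0.8]
grip_width: 0.0175
grip_force: 0.0
```

move_arm --pt "0 0 0 0" --pt "0 0 0 0" --pt "0 0 0 0"

```text
time_s: 5.35
ee_pos: [0.4515, -0.0368, 0.0569]
eef_rot: [3.142, -0.0, -2.754]
force: [-0.1, 0.1, 0.1]
grip_width: 0.0118
grip_force: 60.0
```

move_arm --pt "0 0 -0.04 0" --pt "0 0 -0.04 0" --pt "0 0 -0.04 0" --pt "0 0 -0.04 0" --pt "-0.032 0.005 0 0" --pt "-0.032 0.005 0 0" --pt "-0.032 0.005 0 0" --pt "-0.033 0.005 0 0" --pt "-0.033 0.005 0 0" --pt "-0.0325 0.0055 0 0" --pt "0 0 0 0.1135" --pt "0 0 0 0.1135" --pt "0 0 0 0" --pt "0 0 0 0"

```text
time_s: 7.1
ee_pos: [0.62, 0.0649, 0.2169]
eef_rot: [3.142, -0.0, -2.979]
force: [0.0, -0.3, -0.1]
grip_width: 0.0117
grip_force: 60.0
```

```bash
python3 - <<'E'
from h import *
for n in("wrist","top","scene"):
    im=cams.camera(n); cv2.imwrite(f"pics/{n}2.png",im); c=cam(n)
    for q,z in(("gap",.078),("rack_bar",0),("clip_axis",.193),("clip",.16)):
        print(n,q,[(np.round(d["centre"]),round(d["conf"],2),np.round(pix2z(c,d["centre"],z),4)) for d in nets.mark_of(n,q)[:2]])
E
```

```text
wrist gap [(array([312., 190.]), 0.86, array([0.6184, 0.0616, 0.078 ]))]
wrist rack_bar [(array([311., 175.]), 0.56, array([0.6162, 0.0595, 0.    ]))]
wrist clip_axis [(array([315., 231.]), 0.83, array([0.6212, 0.0653, 0.193 ]))]
wrist clip [(array([315., 214.]), 0.93, array([0.6191, 0.0647, 0.16  ]))]
top gap []
top rack_bar []
top clip_axis []
top clip []
scene gap [(array([290., 232.]), 0.7, array([0.6219, 0.0679, 0.078 ]))]
scene rack_bar [(array([289., 257.]), 0.77, array([0.6184, 0.0556, 0.    ]))]
scene clip_axis [(array([288., 180.]), 0.81, array([0.6221, 0.071 , 0.193 ]))]
scene clip [(array([290., 191.]), 0.75, array([0.6132, 0.0595, 0.16  ]))]
```

View pics/wrist2.png

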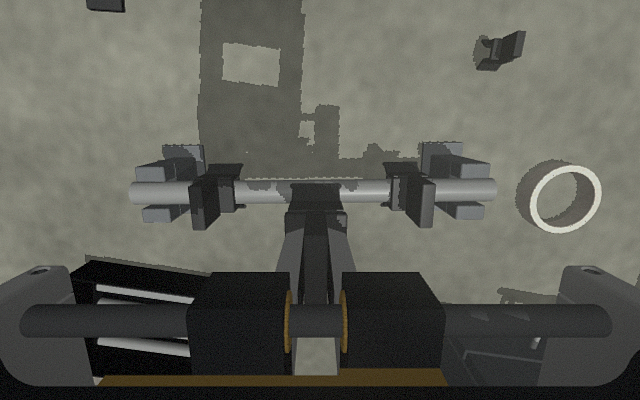

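View pics/scene2.png

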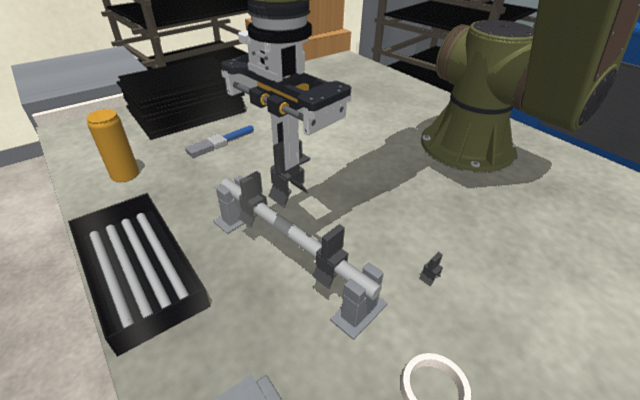

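The wrist view shows the held clip at (315,200) and the bar running from about (131,194) to (496,189), between the neighbours at columns 215 and 410. The scene view agrees: the clip hangs above the gap. I'll measure the bar line precisely in the wrist picture.

```bash
python3 - <<'E'
from h import *
g=cv2.cvtColor(cv2.imread("pics/wrist2.png"),cv2.COLOR_BGR2GRAY).astype(int); c=cam("wrist")
for u in (133,138,144,248,254,260,274,350,356,362,368,374,380,488,492):
    col=cv2.blur(g.astype(np.float32),(5,1))[165:220,u]; d=np.diff(col); 
    print(u,165+np.argmax(d)+.5,165+np.argmin(d)+.5,list(col[8:46].astype(int)))
for v in(189,191,193):
    A=pix2z(c,(136,193.5),.078);B=pix2z(c,(490,v),.078);d=B-A;print(v,A,B,(A+B)/2,np.degrees(np.arctan2(-d[0],d[1])))
E
```

```text
133 184.5 181.5 [np.int64(128), np.int64(129), np.int64(132), np.int64(129), np.int64(127), np.int64(127), np.int64(125), np.int64(124), np.int64(114), np.int64(86), np.int64(94), np.int64(103), np.int64(115), np.int64(122), np.int64(129), np.int64(131), np.int64(134), np.int64(138), np.int64(142), np.int64(144), np.int64(145), np.int64(147), np.int64(149), np.int64(149), np.int64(146), np.int64(146), np.int64(142), np.int64(138), np.int64(133), np.int64(128), np.int64(120), np.int64(120), np.int64(131), np.int64(130), np.int64(127), np.int64(128), np.int64(125), np.int64(126)]
138 182.5 165.5 [np.int64(114), np.int64(114), np.int64(111), np.int64(111), np.int64(113), np.int64(113), np.int64(113), np.int64(115), np.int64(93), np.int64(67), np.int64(96), np.int64(107), np.int64(115), np.int64(124), np.int64(129), np.int64(132), np.int64(136), np.int64(136), np.int64(143), np.int64(144), np.int64(147), np.int64(147), np.int64(150), np.int64(147), np.int64(146), np.int64(145), np.int64(141), np.int64(139), np.int64(133), np.int64(129), np.int64(117), np.int64(111), np.int64(132), np.int
[... 7277 characters left out ...]
nt64(153), np.int64(156), np.int64(158), np.int64(148), np.int64(146), np.int64(141), np.int64(138), np.int64(132), np.int64(129), np.int64(124), np.int64(119), np.int64(129), np.int64(131), np.int64(130), np.int64(131), np.int64(132), np.int64(132), np.int64(129), np.int64(129), np.int64(129), np.int64(131)]
189 [ 0.65203456 -0.1238721   0.078     ] [0.58669536 0.24860875 0.078     ] [0.61936496 0.06236832 0.078     ] 9.949384782288842
191 [ 0.65203456 -0.1238721   0.078     ] [0.58880217 0.24927403 0.078     ] [0.62041836 0.06270096 0.078     ] 9.617829650823849
193 [ 0.65203456 -0.1238721   0.078     ] [0.59091621 0.2499416  0.078     ] [0.62147539 0.06303475 0.078     ] 9.285670008144752
```

move_arm --pt "0.0015 -0.002 0 -0.01" --pt "0 0 0.02 0" --pt "0 0 0.02 0" --pt "0 0 0.02 0" --pt "0 0 0.015 0" --pt "0 0 0.01 0" --pt "0 0 0 0"

```text
time_s: 8.72
ee_pos: [0.6188, 0.0627, 0.1315]
eef_rot: [3.142, -0.001, -2.971]
force: [0.3, 0.3, -0.1]
grip_width: 0.0119
grip_force: 60.0
```

```bash
python3 - <<'E'
from h import *
n="wrist"
im=cams.camera(n); cv2.imwrite(f"pics/{n}3.png",im); c=cam(n)
for q,z in(("gap",.078),("clip_axis",.109),("clip",.076)):
        print(n,q,[(np.round(d["centre"]),round(d["conf"],2),np.round(pix2z(c,d["centre"],z),4)) for d in nets.mark_of(n,q)[:2]])
im=cams.camera("scene"); cv2.imwrite("pics/s3.png",cv2.resize(im[130:330,190:400],None,fx=2.8,fy=2.8,interpolation=2))
E
```

```text
wrist gap []
wrist clip_axis [(array([313., 230.]), 0.82, array([0.6193, 0.0617, 0.109 ]))]
wrist clip [(array([313., 214.]), 0.74, array([0.6184, 0.0611, 0.076 ]))]
```

View pics/s3.png

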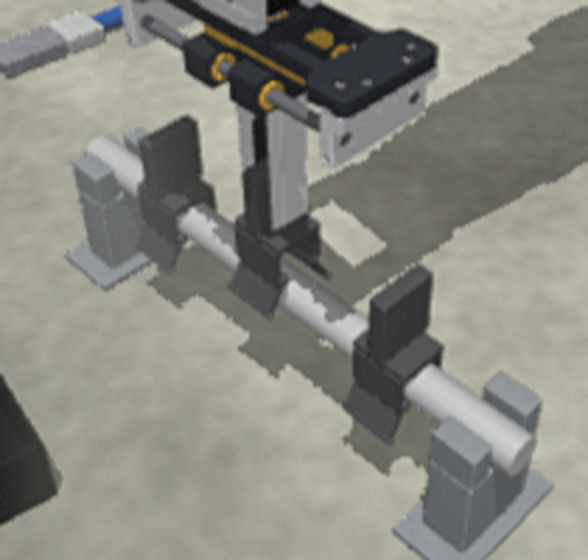

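The clip straddles the bar with its arms either side and no contact force, and it looks centred between the neighbours. Now the push.

move_arm --pt "0 0 0.004 0" --pt "0 0 0.004 0" --pt "0 0 0.004 0" --pt "0 0 0 0"

```text
time_s: 9.48
ee_pos: [0.619, 0.0627, 0.1198]
eef_rot: [-3.141, 0.0, -2.971]
force: [0.5, -0.6, 0.6]
grip_width: 0.0112
grip_force: 60.0
```

move_arm --pt "0 0 0.004 0" --pt "0 0 0.004 0" --pt "0 0 0.004 0" --pt "0 0 0.004 0" --pt "0 0 0 0" --pt "0 0 0 0"

```text
time_s: 10.22
ee_pos: [0.6185, 0.0627, 0.103]
eef_rot: [3.141, -0.001, -2.971]
force: [2.2, -0.1, -9.3]
grip_width: 0.012
grip_force: 60.0
```

move_arm --pt "0 0 0.001 0" --pt "0 0 0.001 0" --pt "0 0 0 0"

```text
time_s: 10.6
ee_pos: [0.619, 0.0627, 0.1021]
eef_rot: [-3.142, 0.0, -2.971]
force: [-0.6, -0.1, -2.9]
grip_width: 0.0117
grip_force: 60.0
```

move_arm --pt "0 0 0.001 0" --pt "0 0 0.001 0" --pt "0 0 0 0"

```text
time_s: 10.98
ee_pos: [0.6191, 0.0627, 0.1016]
eef_rot: [-3.141, 0.001, -2.971]
force: [-6.1, -0.2, 11.1]
grip_width: 0.0118
grip_force: 60.0
```

It is seated: the force has flipped to an upward reaction. Now release and retreat.

move_arm --pt "0 0 0 0" --pt "0 0 0 0" --pt "0 0 0 0" --pt "0 0 0 0" --pt "0 0 0 0" --pt "0 0 0 0" --grip 0.6

```text
time_s: 11.72
ee_pos: [0.6189, 0.0627, 0.0999]
eef_rot: [-3.142, -0.0, -2.971]
force: [0.4, 0.7, -0.0]
grip_width: 0.0563
grip_force: 0.0
```

move_arm --pt "0 0 -0.02 0" --pt "0 0 -0.03 0" --pt "0 0 -0.04 0" --pt "0 0 -0.04 0" --pt "0 0 0 0" --pt "0 0 0 0"

```text
time_s: 12.48
ee_pos: [0.6187, 0.0627, 0.2291]
eef_rot: [3.141, -0.001, -2.971]
force: [0.2, -0.1, -0.5]
grip_width: 0.0559
grip_force: 0.0
```

```bash
python3 - <<'E'
from h import *
for n in("wrist","scene"):
    im=cams.camera(n); c=cam(n)
    if n=="scene": a=cv2.resize(im[130:330,190:400],None,fx=2.,fy=2.)
    else: b=im[100:300,130:500]
    for q,z in(("gap",.078),("clip_axis",.078)):
        print(n,q,[(np.round(d["centre"]),round(d["conf"],2),np.round(pix2z(c,d["centre"],z),4)) for d in nets.mark_of(n,q)[:3]])
b=cv2.copyMakeBorder(b,0,200,0,0,cv2.BORDER_CONSTANT); cv2.imwrite("pics/f.png",np.hstack([a,b]))
E
```

```text
wrist gap []
wrist clip_axis [(array([317., 192.]), 0.92, array([0.6205, 0.0656, 0.078 ]))]
scene gap [(array([291., 233.]), 0.87, array([0.6211, 0.0703, 0.078 ]))]
scene clip_axis [(array([290., 230.]), 0.87, array([0.6182, 0.0633, 0.078 ]))]
```

View pics/f.png

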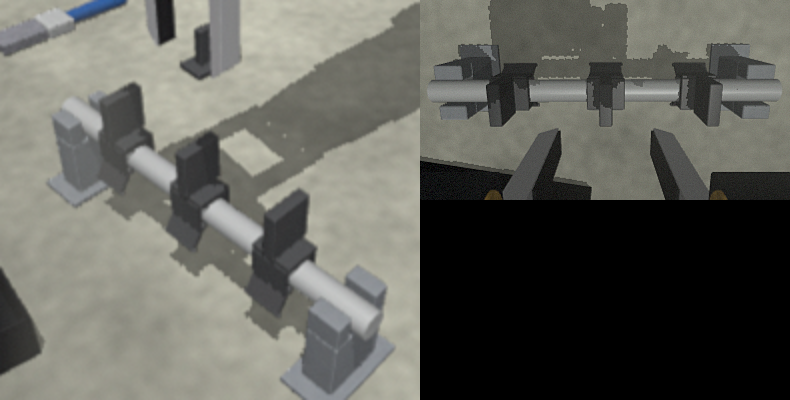

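The clip sits upright on the bar like its neighbours, midway between them, and the gripper is clear.

```bash
python3 -c "
from station import hand_in
print(hand_in())"
```

```text
the job is handed in; nothing more can be done
None
```

I pushed the large clip home on the bar midway between the two fitted dividers, fin upright and crosswise, let go of it and handed the job in at about 13 s. The last images and force readings showed it seated and the gripper clear; I never touched the two bystanders, and the hand-in returned no score.

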